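# Crank the spring to its set mark and pin it

## Task

Tension the spring on the blue-barrelled jig: push the orange crank handle round clockwise until the yellow pointer on the sprung bar lines up with the white mark on the red set block, then press the black-headed locking pin fully down through the block and the slot in the bar. Move the bar only with the crank, never by touching it, and leave the wax jar, the printed gear and the yellow screwdriver where they are.

Things in the scene. Friction and masses are not known exactly. Their poses are not given: they have to be found in the camera images.
- jig: Fixed grey base plate 130 (x) x 340 (y) x 12 mm lying on the worktop; origin: centre of its underside, z up. Its +y end (robot's left) carries the blue spring barrel (44 mm across, lying along y), its -y end (robot's right) the crank. Its top is 12 mm above the worktop. The steel draw bar (26 mm wide, 6 mm thick, top face 37 mm above the worktop) runs along the jig's y axis above its middle.
- crank_axis (a point): Point on the crank's fixed vertical axis, 80 mm above the worktop, level with the middle of the handle. The crank's hub (30 mm across) ends at 69 mm above the worktop.
- crank_handle (a point): Middle of the upright orange crank handle: 16 mm across, from 60 to 102 mm above the worktop, 50 mm from the crank's axis, fixed to an aluminium arm whose top is 60 mm above the worktop. Turning it takes about 3 to 4 N at the handle; it stays where it is left.
- crank (a joint): Angle of the crank in rad, 0 to 4.7; grows as it turns clockwise seen from above. At 0 the handle is on the jig's -x side of the axis. Each rad moves the bar 12 mm. It starts between 0 and 0.6.
- draw_bar (a joint): Travel of the sprung draw bar out of the barrel in m (0 slack, 0.057 limit), towards the jig's -y; geared to the crank: 0.012 m a rad.
- pointer (a point): Tip of the yellow pointer on the near (-x) edge of the draw bar, 34 mm above the worktop. It stands level, along the jig's y, with the middle of the slotted hole in the bar (16 mm long along y). It moves towards the jig's -y as the crank tightens.
- set_mark (a point): Tip of the white mark on the near face of the red set block (block 26 mm wide along y, its top 58 mm above the worktop), fixed on the jig at a different place each time; level, along the jig's y, with the pin. The pin enters only when the pointer and this mark agree along the jig's y within about 4 mm, either side.
- pin_head (a point): Centre of the top of the locking pin's black round head (22 mm across, 12 mm high); 92 mm above the worktop when the pin is up, 73 mm when fully down. The pin is 8 mm thick, stands upright in the set block, 20 mm behind the white mark (jig +x).
- lock_pin (a joint): How far the pin is pushed down in m: 0 up, 0.019 fully down. Pushing takes about 3 N and it stays where it is left; the bar stops it after 3 mm if the slot is not below it.
- wax_jar: Loose bystander: clear jar with a white ribbed lid, 50 mm across, 63 mm high; origin: centre of its underside.
- gear: Loose bystander: grey printed gear, 36 mm across, 9 mm thick; origin: centre of its underside.
- driver: Loose bystander: screwdriver with a yellow handle, 192 mm long, lying down; origin: centre of its underside.

How it is judged:
By the outcome, as a careful person would: the job done as asked, in the order asked, and still so for the second after the job is handed in, with the robot touching nothing.
It also fails if it takes over 51 s, if anything falls off the work surface, if the arm or the gripper's body presses on something with over 40 N, if the wrist force passes 120 N, or if a joint passes its speed limit or range.

## Robot

A 7-joint arm with a two-finger parallel gripper is mounted at the origin on a cart in front of the work surface, level with it; the furniture and walls round the work are solid. World frame = base frame: x ahead of the robot, y to its left, z up, the work surface at z = 0. Lengths are in m, angles in rad, forces in N, time in s.
With the tool pointing down it reaches from about 0.35 to 0.9 m from the base axis. Payload 8.1 kg.
Tool frame: the origin (TCP) lies at the very end of the fingers, on their centre line; the grasp point (between the pads) lies 19 mm behind it (arm.tcp_to_grasp is the distance from the TCP to the grasp point, in m); z points along the fingers, y is the line along which they close (so a half turn about z gives the same grasp; the last joint's range is limited). The gripper opens to 92 mm and grips with 3 to 60 N. Pads are 19 mm wide; open, the fingers measure 130 mm over their backs; the gripper's body (75 mm by 190 mm) begins 47 mm behind the grasp point.
Start: joints at [-1.33, 0.434, 0.025, 1.573, -0.012, 1.134, -0.075], TCP at [0.211, 0.588, 0.227] pointing down, gripper open.
Joint ranges: [-2.62, 2.62], [-0.44, 2.09], [-1.27, 1.32], [0.08, 2.57], [-1.32, 4.46], [0.12, 2], [-2.74, 2.74]. Speed limits (rad/s): [2.22, 2.22, 3.01, 3.01, 3.14, 3.14, 3.14].

## Interface

Orientations are given as a rotation vector (axis times angle).
In Python, from cell import arm gives the robot as it stands.
- The arm moves only by the shell command python3 nudge.py FILE [FORCE], which reads ROWS from the file FILE. ROWS is one flat JSON list of numbers that holds 1 to 10 rows one after another, with no inner brackets; each row has 5 numbers: dx, dy, dz in units of 5 mm, then a turn about the tool's z in units of 0.1 rad, then the opening from 0.0 (shut) to 1.0 (fully open); each row shifts and turns the commanded pose from where the row before left it, along the tool's axes as they then stand; what a row does not reach is not made up. A row lasts 1/10 s, in which the tool goes at most 0.05 m and 0.15 rad, less where a joint would pass 70% of its speed; a pose out of reach is approached as far as the arm can. The fingers move at their own pace and stop on an object; FORCE is the grip in N (left out, the last holds). Time passes only in rows, so rows that do not move let the fingers close. It prints the time, the measured TCP pose, the force, the opening and the grip force at its end. Input that does not fit is refused with a message, and nothing moves.
- arm.observe(): the state, without advancing time (a new reading comes with each control period).
- arm.get_image(name): name is "side" or "top"; returns a dict with "image" (400x640x3 uint8, blue, green, red), "fx", "fy", "cx", "cy" (pixels), "distortion" ([k1, k2, p1, p2, k3] as OpenCV has them; the pictures are not rectified), "cam_to_world" (4x4, takes a point from camera to world coordinates). Camera axes: x right, y down, z forward; pixel columns grow to the right and rows downward; lengths in m; the calibration is good to about 2 mm. A picture is of the moment at which its call begins. There is no depth.
- arm.sign_off(): hands the job in; it is judged then, once.
The state is a dict: "clock": time; "joints": joint angles; "dq": joint speeds; "joint_efforts": joint torques, N m; "position": TCP position; "ee_rot": TCP orientation; "force": force on the tool from outside, world axes, zero at the start; "ft_torque": the same for the moment, N m; "width": opening from 0.0 (shut) to 1.0 (fully open); "gripper_force": force on a finger pad.
Only numpy, scipy, OpenCV 4.12 (cv2) and the standard library are available. Lean on these libraries where they do the work, as an engineer would, in place of code of your own. Each camera call takes 0.05 s, during which the arm holds its last target. There are 200 camera calls.

## Working session

There is one attempt and no reset: what is moved stays moved. The work goes in short steps, Python scripts to look and compute and a shell command to move; the robot and the scene stay as the last step left them, time stands still between calls to the robot, and variables do not carry over. Pictures are saved under pics/ and viewed, at most 10 in all, crops included, and the job is handed in when it is done.

```bash
ls; mkdir -p pics; python3 - <<'E'
from cell import arm
import cv2
for n in("top","side"):
    d=arm.get_image(n); cv2.imwrite(f"pics/{n}0.png",d["image"]); print(n,d["fx"],d["cx"],d["cy"],d["distortion"],d["cam_to_world"])
s=arm.observe();print(s["clock"],s["position"],s["ee_rot"],s["force"],s["width"])
E
```

```text
cell.py
nudge.py
pics
top 450.6903680050503 322.2110071888998 189.61161400318667 [-0.11600935  0.          0.          0.          0.        ] [[ 0.02064362 -0.9896081   0.14230123  0.46939169]
 [-0.99945911 -0.0167824   0.02828126 -0.12655119]
 [-0.0255992  -0.14280809 -0.98941929  1.16099813]
 [ 0.          0.          0.          1.        ]]
side 399.91653282011356 315.09323528244784 204.28563412855348 [0.02200548 0.         0.         0.         0.        ] [[ 0.88331864 -0.24986215  0.39663218  0.25316687]
 [-0.46875279 -0.46293193  0.75230635 -0.79961424]
 [-0.00435918 -0.85044867 -0.52603998  0.55542017]
 [ 0.          0.          0.          1.        ]]
0.1 [0.21056649 0.58799464 0.2260443 ] [-5.37542693e-01 -3.09512679e+00  2.13862414e-03] [-0.40720531 -0.17553516 -0.07434836] 1.0012942169901924
```

View pics/top0.png

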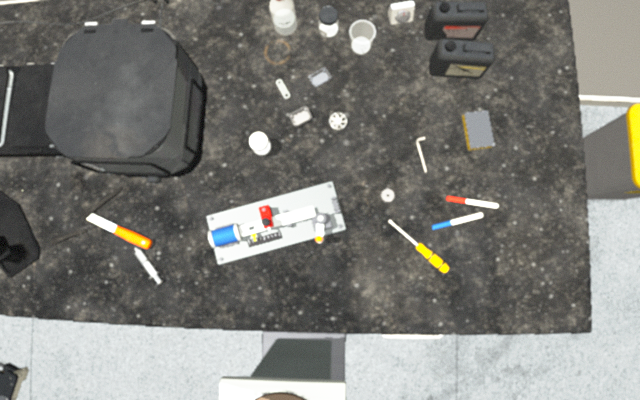

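View pics/side0.png

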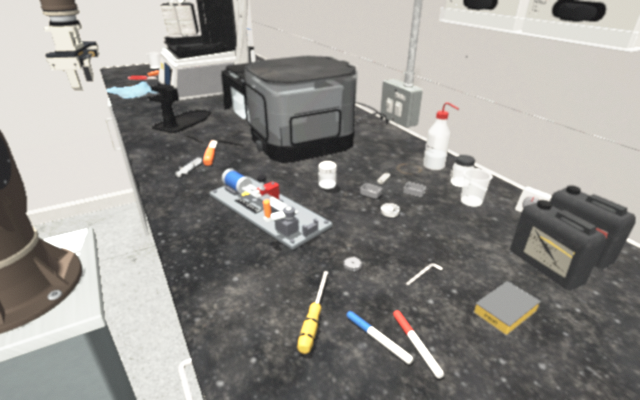

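Top: the jig is at px (207–345, 183–265), with the orange handle at about (319,240) and the red block at about (266,213). Side: the jig is at (210–330, 170–245). I'll zoom in on both.

```bash
cat > h.py <<'E'
import cv2,numpy as np
from cell import arm
def K(d): return np.array([[d["fx"],0,d["cx"]],[0,d["fy"],d["cy"]],[0,0,1.]])
def ray(d,uv):
    p=cv2.undistortPoints(np.array([[uv]],float),K(d),np.array(d["distortion"]))[0,0]
    T=np.array(d["cam_to_world"]);return T[:3,3],T[:3,:3]@np.array([p[0],p[1],1.])
def onz(d,uv,z):
    o,r=ray(d,uv);return o+r*(z-o[2])/r[2]
def proj(d,P):
    T=np.linalg.inv(np.array(d["cam_to_world"]));r=cv2.Rodrigues(T[:3,:3])[0]
    return cv2.projectPoints(np.array([P],float),r,T[:3,3],K(d),np.array(d["distortion"]))[0][0,0]
E
python3 - <<'E'
import cv2
a=cv2.imread("pics/top0.png")[178:270,200:350]
b=cv2.imread("pics/side0.png")[160:250,205:335]
cv2.imwrite("pics/top0c.png",cv2.resize(a,(750,460),interpolation=cv2.INTER_CUBIC))
cv2.imwrite("pics/side0c.png",cv2.resize(b,(780,540),interpolation=cv2.INTER_CUBIC))
E
```

```text
(no output)
```

View pics/top0c.png

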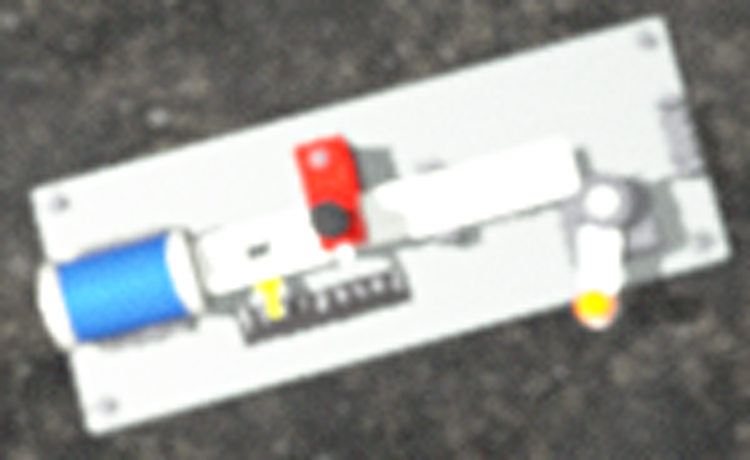

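View pics/side0c.png

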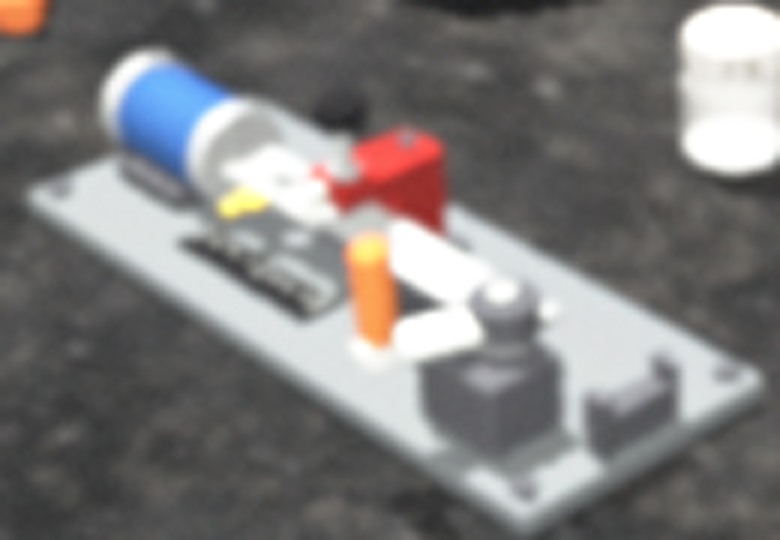

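Top crop (5x plus offset 200,178): pointer tip (273,315), white mark (345,252), pin head (331,219), handle top (597,302), hub (605,200), base corners (33,190), (660,17), (730,258), (95,432).

```bash
python3 - <<'E'
from h import *
d=arm.get_image("top")
f=lambda u,v:(200+(u+.5)/5-.5,178+(v+.5)/5-.5)
c=[onz(d,f(*p),.012) for p in((33,190),(660,17),(730,258),(95,432))]
C=np.mean(c,0); y=(c[0]+c[3]-c[1]-c[2])[:2]; y/=np.linalg.norm(y); x=np.array([y[1],-y[0]])
print("C",C,"yaw",np.arctan2(-x[1] if 0 else x[1],x[0]),[np.linalg.norm(c[i]-c[(i+1)%4]) for i in range(4)])
for n,p,z in(("ptr",(273,315),.034),("mark",(345,252),.04),("mark2",(345,252),.055),("pin",(331,219),.092),("handle",(597,302),.102),("hub",(605,200),.069)):
    P=onz(d,f(*p),z);q=P[:2]-C[:2];print(n,P.round(4),"jig",(q@x).round(4),(q@y).round(4))
s=arm.observe();R=cv2.Rodrigues(np.array(s["ee_rot"]))[0];print(R.round(3))
E
```

```text
C [0.54775884 0.02503387 0.012     ] yaw 0.28876084440398575 [np.float64(0.33730304192745963), np.float64(0.12926550553119395), np.float64(0.3363695614785655), np.float64(0.12923831940578784)]
ptr [0.4995 0.0735 0.034 ] jig -0.0325 0.0602
mark [0.5315 0.0374 0.04  ] jig -0.0121 0.0165
mark2 [0.5307 0.0352 0.055 ] jig -0.0135 0.0146
pin [0.5442 0.0371 0.092 ] jig 0.0 0.0125
handle [ 0.5071 -0.0911  0.102 ] jig -0.0721 -0.0998
hub [ 0.5577 -0.0928  0.069 ] jig -0.024 -0.1158
[[-0.941  0.337 -0.   ]
 [ 0.337  0.941 -0.001]
 [-0.    -0.001 -1.   ]]
```
Jig yaw 0.289 (x axis = (cos.289, sin.289)). Pin at jig (0, 0.0125..0.015); mark ~0.0155 at jig x -0.02: hmm, mark tip 20mm before pin -> jig x -0.02; I got -0.012 at z .04. Mark may be on block near face, e.g. white triangle blob. Whatever. Pixel ~2mm/px.. estimate ~0.014.

The rows are not in the units I measure in: shifts go in units of 5 mm and turns go in units of 0.1 rad. I convert before sending: -0.03 m is -6, -0.028 m is -5.6.

```bash
echo '[-5.6, -6, 0, 0, 0.35, -5.6, -6, 0, 0, 0.35, -5.6, -6, 0, 0, 0.35, -5.6, -6, 0, 0, 0.35, -5.6, -6, 0, 0, 0.35, -5.6, -6, 0, 0, 0.35, -5.6, -6, 0, 0, 0.35, -5.6, -6, 0, 0, 0.35, -5.6, -6, 0, 0, 0.35, -5.6, -6, 0, 0, 0.35]' > m.json && python3 nudge.py m.json 20
echo '[-5.6, -6, 0, 0, 0.35, -5.6, -6, 0, 0, 0.35, -5.6, -6, 0, 0, 0.35, -5.6, -6, 0, 0, 0.35, -5.6, -6, 0, 0, 0.35, -5.6, -6, 0, 0, 0.35, -5.6, -6, 0, -1.03, 0.35, 0, 0, 0, -1.03, 0.35, 0, 0, 0, -1.03, 0.35, 0, 0, 0, 0, 0.35]' > m.json && python3 nudge.py m.json
python3 - <<'E'
from h import *
s=arm.observe();R=cv2.Rodrigues(np.array(s["ee_rot"]))[0];print(R.round(3),s["joints"],s["width"])
p=np.array(s["position"]);print(p,"to handle, tool axes",R.T@(np.array([.5071,-.0911,.070])-p))
E
```

```text
clock: 1.15
position: [0.3735, 0.2099, 0.2268]
ee_rot: [0.537, 3.095, 0.0]
force: [0.6, -0.5, -0.1]
width: 0.352
gripper_force: 0.0
clock: 2.15
position: [0.4867, -0.0526, 0.2265]
ee_rot: [-0.053, -3.141, 0.0]
force: [-0.5, 0.2, 0.4]
width: 0.348
gripper_force: 0.0
[[-0.999  0.034 -0.   ]
 [ 0.034  0.999 -0.   ]
 [ 0.    -0.    -1.   ]] [-0.33494045  0.21481695  0.40315133  1.91888759 -0.09783038  1.02725622
  1.64739407] 0.3478670554015863
[ 0.48670598 -0.05258779  0.22649858] to handle, tool axes [-0.02176919 -0.03779266  0.15648875]
```

```bash
echo '[-2.2, -3.8, 0, 0, 0.35, -2.2, -3.8, 0, 0, 0.35, 0, 0, 4, 0, 0.35, 0, 0, 4, 0, 0.35, 0, 0, 0, 0, 0.35]' > m.json && python3 nudge.py m.json
python3 - <<'E'
from h import *
d=arm.get_image("side");p=proj(d,(.5071,-.0911,.102));print((p-[205,160])*6, "seen ~369,243");
for n,P in(("pin",(.5442,.0371,.092)),("ptr",(.4995,.0735,.034)),("hub",(.5577,-.0928,.069))):print(n,(proj(d,P)-[205,160])*6)
s=arm.observe();print(s["position"],s["force"])
E
```

```text
clock: 2.65
position: [0.5059, -0.0904, 0.1846]
ee_rot: [-0.058, -3.137, -0.0]
force: [-0.3, -0.1, 0.7]
width: 0.354
gripper_force: 0.0
[369.31449713 249.6664443 ] seen ~369,243
pin [337.32627654 105.58733926]
ptr [218.47401882 213.66398848]
hub [501.52620863 293.12730046]
[ 0.50663587 -0.09053682  0.18599876] [-0.07422624  0.25647879  0.1538321 ]
```

Scaled: 0.03 m is 6, 0.025 m is 5, 0.12 rad is 1.2.

```bash
echo '[0, 0, 6, 0, 0.35, 0, 0, 6, 0, 0.35, 0, 0, 6, 0, 0.35, 0, 0, 5, 0, 0.35, 0, 0, 0, 0, 0.35, -0.06, 1.2, 0, 1.2, 0.35, -0.06, 1.2, 0, 1.2, 0.35, -0.06, 1.2, 0, 1.2, 0.35, -0.06, 1.2, 0, 1.2, 0.35, 0, 0, 0, 0, 0.35]' > m.json && python3 nudge.py m.json
python3 - <<'E'
from h import *
d=arm.get_image("side");cv2.imwrite("pics/s1.png",cv2.resize(d["image"][110:250,190:350],(640,560),interpolation=cv2.INTER_CUBIC))
s=arm.observe();R=cv2.Rodrigues(np.array(s["ee_rot"]))[0];p=np.array(s["position"]);print(p,s["force"],R.T@(p-[.5577,-.0928,.07]))
E
```

```text
clock: 3.7
position: [0.5148, -0.0671, 0.0734]
ee_rot: [0.801, 3.036, 0.001]
force: [0.8, 0.0, -0.0]
width: 0.349
gripper_force: 0.0
[ 0.51488476 -0.06742051  0.07328477] [ 0.45538752 -0.44406124  0.43184256] [ 0.04975303  0.00116069 -0.00336778]
```

View pics/s1.png

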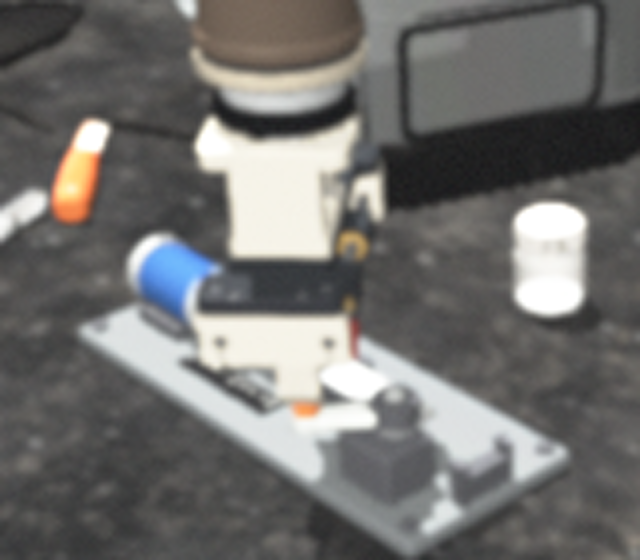

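The handle (305,408 in the crop) is caged between the fingers, and the tool is tracking the circle. I'll keep pushing.

```bash
for i in 1; do echo '[-0.06, 1.2, 0, 1.2, 0.35, -0.06, 1.2, 0, 1.2, 0.35, -0.06, 1.2, 0, 1.2, 0.35, -0.06, 1.2, 0, 1.2, 0.35, -0.06, 1.2, 0, 1.2, 0.35, -0.06, 1.2, 0, 1.2, 0.35, -0.06, 1.2, 0, 1.2, 0.35, -0.06, 1.2, 0, 1.2, 0.35, -0.06, 1.2, 0, 1.2, 0.35, 0, 0, 0, 0, 0.35]' > m.json && python3 nudge.py m.json; done
cat > st.py <<'E'
from h import *
s=arm.observe();R=cv2.Rodrigues(np.array(s["ee_rot"]))[0];p=np.array(s["position"]);q=R.T@(p-[.5577,-.0928,.07])
yaw=np.arctan2(R[1,0],R[0,0]);print("radial,tang,z",q.round(4),"tool crank",(0.2888+np.pi-yaw)%(2*np.pi),"F tool",(R.T@s["force"]).round(2),"j7",s["joints"][6])
E
python3 st.py
```

```text
clock: 4.75
position: [0.5591, -0.0419, 0.0724]
ee_rot: [2.246, 2.196, 0.001]
force: [0.2, 0.2, 0.6]
width: 0.353
gripper_force: 0.0
radial,tang,z [ 0.051   0.0003 -0.0024] tool crank 1.882129717555416 F tool [ 0.22  0.2  -0.61] j7 0.5384294254473015
```

```bash
cat >> h.py <<'E'
C=np.array([.54776,.02503]);X=np.array([np.cos(.28876),np.sin(.28876)]);Y=np.array([-X[1],X[0]])
def jig(P): q=P[:2]-C; return (q@X).round(4),(q@Y).round(4)
def pointer(show=1):
    for n in("top","side"):
        d=arm.get_image(n);h=cv2.cvtColor(d["image"],cv2.COLOR_BGR2HSV)
        u0,v0=((200,178) if n=="top" else (205,160));m=cv2.inRange(h,(23,120,120),(35,255,255))
        M=np.zeros_like(m);M[v0:v0+92,u0:u0+150]=m[v0:v0+92,u0:u0+150]
        k,l,s,c=cv2.connectedComponentsWithStats(M)
        for i in range(1,k):
            if s[i,4]>2: print(n,c[i].round(1),s[i,4],jig(onz(d,c[i],.034)))
E
python3 -c "
from h import *
pointer()"
```

```text
side [276.5 187.5] 4 (np.float64(0.0588), np.float64(0.0293))
side [249.3 196.4] 9 (np.float64(-0.0206), np.float64(0.0424))
```

Scaled: 0.006 m is 1.2, -0.0004 m is -0.08, 0.12 rad is 1.2.

```bash
echo '[-0.08, 1.2, 0, 1.2, 0.35, -0.08, 1.2, 0, 1.2, 0.35, -0.08, 1.2, 0, 1.2, 0.35, -0.08, 1.2, 0, 1.2, 0.35, -0.08, 1.2, 0, 1.2, 0.35, -0.08, 1.2, 0, 1.2, 0.35, -0.08, 1.2, 0, 1.2, 0.35, -0.08, 1.2, 0, 1.2, 0.35, -0.08, 1.2, 0, 1.2, 0.35, 0, 0, 0, 0, 0.35]' > m.json && python3 nudge.py m.json
python3 st.py
echo '[-0.06, 1.2, 0, 1.2, 0.35, -0.06, 1.2, 0, 1.2, 0.35, -0.06, 1.2, 0, 1.2, 0.35, -0.06, 1.2, 0, 1.2, 0.35, -0.06, 1.2, 0, 1.2, 0.35, -0.06, 1.2, 0, 1.2, 0.35, 0, 0, 0, 0, 0.35]' > m.json && python3 nudge.py m.json
python3 st.py
python3 - <<'E'
from h import *
pointer()
d=arm.get_image("side");cv2.imwrite("pics/s2.png",cv2.resize(d["image"][160:250,205:335],(780,540),interpolation=cv2.INTER_CUBIC))
E
```

```text
clock: 5.85
position: [0.6016, -0.07, 0.0717]
ee_rot: [-3.055, -0.728, 0.0]
force: [-0.4, 2.0, 0.2]
width: 0.348
gripper_force: 0.6
radial,tang,z [ 0.0495 -0.0006 -0.0017] tool crank 2.9623402922206132 F tool [ 0.57 -1.94 -0.25] j7 -0.3084655729542964
clock: 6.55
position: [0.6055, -0.1049, 0.0715]
ee_rot: [-3.116, 0.392, 0.001]
force: [0.3, 1.0, 0.3]
width: 0.349
gripper_force: 0.4
radial,tang,z [ 0.0493 -0.0001 -0.0015] tool crank 3.6807602943831323 F tool [ 0.   -1.04 -0.25] j7 -0.8720002223409833
top [269.3 235.7] 3 (np.float64(-0.0306), np.float64(0.0203))
side [254.3 199.4] 9 (np.float64(-0.0206), np.float64(0.0214))
```

View pics/s2.png

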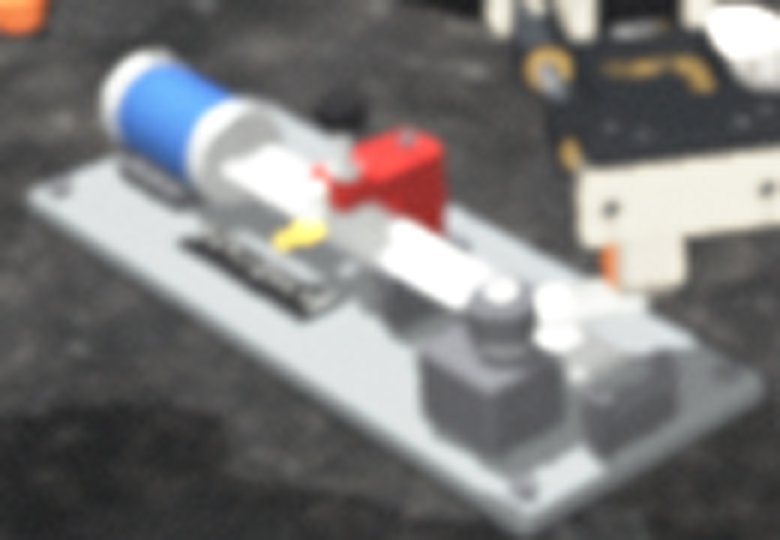

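Side crop: the pointer is at about (300,235), still up-bar of the red block; the mark and pin lie a little further on. I'll measure the block and pin head by mask.

```bash
cat > m.py <<'E'
from h import *
def cen(n,lo,hi,box,z,bgr=False):
    A=[]
    for _ in range(3):
        d=arm.get_image(n);im=d["image"];im=im if bgr else cv2.cvtColor(im,cv2.COLOR_BGR2HSV)
        m=cv2.inRange(im,lo,hi)[box[1]:box[3],box[0]:box[2]]
        v,u=np.nonzero(m);A.append((u.mean()+box[0],v.mean()+box[1],len(u)))
    a=np.mean(A,0);return a.round(2),jig(onz(d,a[:2],z))
for t in(80,110):
  print("head top",cen("top",(0,0,0),(t,t,t),(259,214,274,228),.092,True),"side",cen("side",(0,0,0),(t,t,t),(256,172,268,183),.086,True))
print("red top",cen("top",(170,110,60),(180,255,255),(255,200,278,232),.058), cen("top",(0,110,60),(9,255,255),(255,200,278,232),.058))
for s in(70,100): print("yel top",cen("top",(20,s,100),(36,255,255),(248,222,285,246),.034),"side",cen("side",(20,s,100),(36,255,255),(238,188,272,208),.034))
print("white under block", cen("top",(0,0,215),(180,45,255),(265,225,275,233),.045))
E
python3 m.py
```

```text
head top (array([nan, nan,  0.]), (np.float64(nan), np.float64(nan))) side (array([261.73, 177.67,  64.33]), (np.float64(0.0074), np.float64(0.0207)))
head top (array([nan, nan,  0.]), (np.float64(nan), np.float64(nan))) side (array([261.73, 176.51, 119.33]), (np.float64(0.0112), np.float64(0.0256)))
red top (array([nan, nan,  0.]), (np.float64(nan), np.float64(nan))) (array([nan, nan,  0.]), (np.float64(nan), np.float64(nan)))
yel top (array([269.3 , 235.51,   6.67]), (np.float64(-0.0302), np.float64(0.0202))) side (array([254.22, 198.98,  27.67]), (np.float64(-0.0194), np.float64(0.0234)))
yel top (array([269.33, 235.67,   3.  ]), (np.float64(-0.0306), np.float64(0.0203))) side (array([254.  , 199.25,  16.  ]), (np.float64(-0.0206), np.float64(0.0227)))
white under block (array([nan, nan,  0.]), (np.float64(nan), np.float64(nan)))m.py:7: RuntimeWarning: Mean of empty slice.
  v,u=np.nonzero(m);A.append((u.mean()+box[0],v.mean()+box[1],len(u)))
  ret = ret.dtype.type(ret / rcount)
```

```bash
sed -i 's/im=d\["image"\];/im=cv2.imread("pics\/top0.png") if n=="top" else d["image"];/' m.py; python3 m.py
python3 - <<'E'
import cv2
im=cv2.imread("pics/top0.png");print(im[214:236,260:276].min(2)); print(im[222:238,262:276].max(2))
E
```

```text
head top (array([268., 221.,   1.]), (np.float64(-0.0004), np.float64(0.0072))) side (array([261.7 , 177.71,  63.67]), (np.float64(0.0072), np.float64(0.0206)))
head top (array([265.68, 221.43,  28.  ]), (np.float64(0.0), np.float64(0.0128))) side (array([261.76, 176.54, 120.  ]), (np.float64(0.0112), np.float64(0.0254)))
red top (array([nan, nan,  0.]), (np.float64(nan), np.float64(nan))) (array([266.31, 214.94, 172.  ]), (np.float64(0.0189), np.float64(0.0117)))
yel top (array([253.7, 237. ,  27. ]), (np.float64(-0.0234), np.float64(0.0592))) side (array([254.18, 199.  ,  28.  ]), (np.float64(-0.0195), np.float64(0.0234)))
yel top (array([254.05, 237.1 ,  20.  ]), (np.float64(-0.0239), np.float64(0.0584))) side (array([253.91, 199.26,  15.67]), (np.float64(-0.0208), np.float64(0.0229)))
white under block (array([269.37, 229.88,  43.  ]), (np.float64(-0.0176), np.float64(0.0152)))
[[165  79  47  60  53  57  69  52  46  50  39  53 104 140 153 162]
 [186  93  53  54  50  46  49  51  50  43  35  44  92 144 175 216]
 [207 119  59  47  45  49  45  33  47  44  44  75 129 175 214 250]
 [23
[... 1666 characters left out ...]
160 163 163 163]
 [255 255 255 255 244 246 255 255 251 208 200 205 206 208]
 [255 255 250 230 210 221 251 255 251 244 246 248 248 249]
 [233 219 215 213 211 227 247 253 252 251 254 253 252 248]
 [211 223 238 245 247 247 252 253 251 250 247 237 225 209]
 [246 249 253 254 253 250 249 242 227 198 184 169 174 172]
 [252 253 249 247 242 224 201 174 167 156 132 125 171 198]
 [238 241 226 197 183 181 166 133 152 179 161 134 169 202]
 [177 200 191 150 142 188 202 154 138 172 176 141 131 147]
 [128 180 202 160 125 170 200 156 116 126 138 120 109 104]]m.py:7: RuntimeWarning: Mean of empty slice.
  v,u=np.nonzero(m);A.append((u.mean()+box[0],v.mean()+box[1],len(u)))
  ret = ret.dtype.type(ret / rcount)
```

```bash
echo '[-0.06, 1.1, 0, 1.1, 0.35, -0.06, 1.1, 0, 1.1, 0.35, -0.06, 1.1, 0, 1.1, 0.35, -0.06, 1.1, 0, 1.1, 0.35, -0.06, 1.1, 0, 1.1, 0.35, 0, 0, 0, 0, 0.35, 0, 0, 0, 0, 0.35]' > m.json && python3 nudge.py m.json
python3 st.py; python3 m.py 2>/dev/null | grep yel
python3 - <<'E'
from h import *
d=arm.get_image("top");a=d["image"][178:270,200:350];cv2.imwrite("pics/t3.png",cv2.resize(a,(750,460),interpolation=cv2.INTER_CUBIC))
d=dict(d);im=cv2.imread("pics/side0.png");m=cv2.inRange(cv2.cvtColor(im,cv2.COLOR_BGR2HSV),(20,100,100),(36,255,255))[188:208,232:262];v,u=np.nonzero(m)
d=arm.get_image("side");print("side initial",jig(onz(d,(u.mean()+232,v.mean()+188),.034)))
E
```

```text
clock: 10.7
position: [0.5922, -0.1286, 0.0717]
ee_rot: [2.893, -1.223, 0.0]
force: [0.3, 0.2, 0.3]
width: 0.352
gripper_force: 0.1
radial,tang,z [ 0.0497  0.0002 -0.0017] tool crank 4.230558957732889 F tool [ 0.04 -0.32 -0.29] j7 -1.33074445079239
yel top (array([253.7, 237. ,  27. ]), (np.float64(-0.0234), np.float64(0.0592))) side (array([255.91, 199.82,  34.  ]), (np.float64(-0.0189), np.float64(0.0171)))
yel top (array([254.05, 237.1 ,  20.  ]), (np.float64(-0.0239), np.float64(0.0584))) side (array([256., 200.,  19.]), (np.float64(-0.0192), np.float64(0.0162)))
side initial (np.float64(-0.0208), np.float64(0.0611))
```

View pics/t3.png

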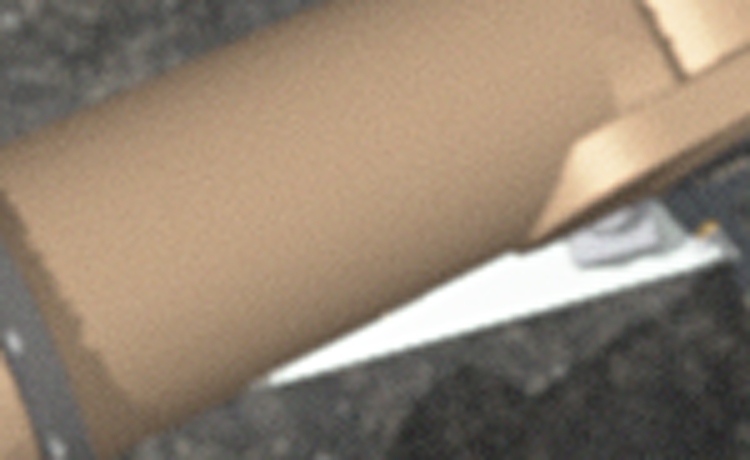

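The top view is hidden by the arm. The side view puts the pointer about 1–2 mm short, so I'll turn 0.1 rad more, then back off and rise.

```bash
echo '[-0.04, 1, 0, 1, 0.35, 0, 0, 0, 0, 0.35, 0, 0, 0, 0, 0.35, 0, -1.2, 0, 0, 0.35, 0, 0, -6, 0, 0.35, 0, 0, -6, 0, 0.35, 0, 0, -6, 0, 0.35, 0, 0, -6, 0, 0.35, 0, 0, -6, 0, 0.35, 0, 0, 0, 0, 0.0]' > m.json && python3 nudge.py m.json
python3 m.py 2>/dev/null | grep yel
echo '[6, 0, -6, 0, 0, 6, 0, -6, 0, 0, 6, 0, -6, 0, 0, 6, 0, 0, 0, 0, 6, 0, 0, 0, 0, 6, 0, 0, 0, 0, 0, 0, 0, 0, 0]' > m.json && python3 nudge.py m.json
python3 st.py
python3 - <<'E'
from h import *
d=arm.get_image("top");a=d["image"][178:270,200:350];cv2.imwrite("pics/t4.png",cv2.resize(a,(750,460),interpolation=cv2.INTER_CUBIC))
s=arm.observe();R=cv2.Rodrigues(np.array(s["ee_rot"]))[0];p=np.array(s["position"]);print(R.T@(np.array([.5442,.0371,.12])-p))
E
```

```text
clock: 13.45
position: [0.5948, -0.1298, 0.226]
ee_rot: [-2.826, 1.37, -0.01]
force: [0.1, 0.4, 0.0]
width: 0.303
gripper_force: 0.0
yel top (array([253.7, 237. ,  27. ]), (np.float64(-0.0234), np.float64(0.0592))) side (array([256.05, 199.94,  33.33]), (np.float64(-0.019), np.float64(0.0164)))
yel top (array([254.05, 237.1 ,  20.  ]), (np.float64(-0.0239), np.float64(0.0584))) side (array([256.1, 199.9,  20. ]), (np.float64(-0.0188), np.float64(0.0164)))
clock: 15.8
position: [0.7045, -0.2733, 0.3105]
ee_rot: [2.822, -1.375, -0.001]
force: [-0.4, -0.3, 0.1]
width: 0.002
gripper_force: 0.0
radial,tang,z [ 0.2328 -0.0039 -0.2404] tool crank 4.33714817815376 F tool [ 0.    0.49 -0.11] j7 -1.6909144336483959
[-0.34181748 -0.06503579  0.19077313]
```

View pics/t4.png

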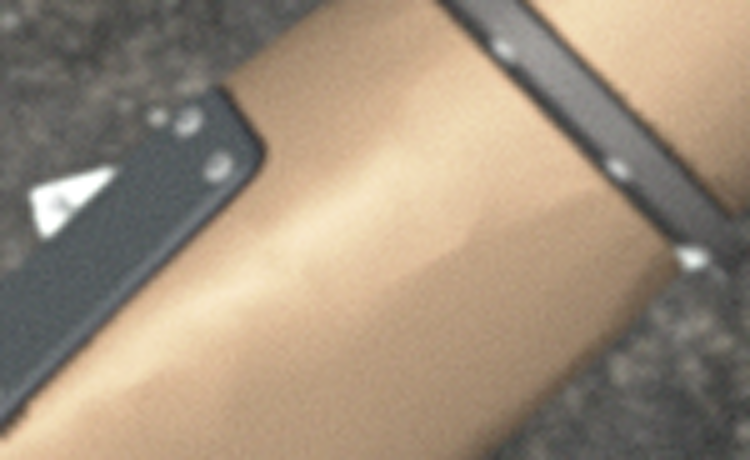

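The arm still blocks the top view, so I'll move it to the right for a clear look.

Scaled: 0.04 m is 8, -0.006 m is -1.2.

```bash
echo '[-1.2, 8, 0, 0, 0, -1.2, 8, 0, 0, 0, -1.2, 8, 0, 0, 0, -1.2, 8, 0, 0, 0, -1.2, 8, 0, 0, 0, -1.2, 8, 0, 0, 0, -1.2, 8, 0, 0, 0, 0, 0, 0, 0, 0]' > m.json && python3 nudge.py m.json
python3 - <<'E'
from h import *
d=arm.get_image("top");cv2.imwrite("pics/top4.png",d["image"]);a=d["image"][178:270,200:350];cv2.imwrite("pics/t5.png",cv2.resize(a,(750,460),interpolation=cv2.INTER_CUBIC))
pointer()
s=arm.observe();R=cv2.Rodrigues(np.array(s["ee_rot"]))[0];p=np.array(s["position"]);print(s["clock"],p,R.T@(np.array([.5442,.0371,.12])-p))
E
```

```text
clock: 16.65
position: [0.4524, -0.4126, 0.3132]
ee_rot: [2.821, -1.383, 0.002]
force: [-0.1, -0.4, 0.5]
width: 0.007
gripper_force: 0.0
top [334.6 201.7] 27 (np.float64(0.0083), np.float64(-0.1602))
top [272.1 231. ] 16 (np.float64(-0.0211), np.float64(0.0107))
side [256.8 200.1] 12 (np.float64(-0.0182), np.float64(0.0146))
side [308.6 199.1] 11 (np.float64(0.0779), np.float64(-0.0744))
16.8 [ 0.45937414 -0.4087332   0.31180883] [-0.29718016 -0.34267961  0.19237446]
```

View pics/t5.png

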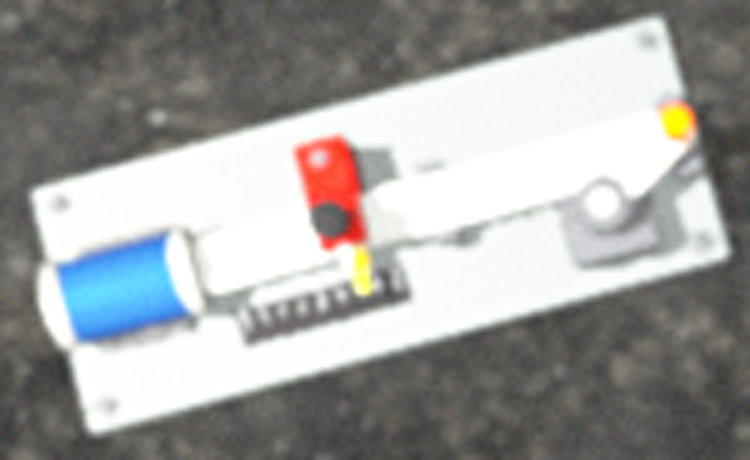

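```bash
python3 - <<'E'
from h import *
from scipy.optimize import brentq
dt=arm.get_image("top");ds=arm.get_image("side")
def cen(im,lo,hi,b,bgr=False):
    a=im if bgr else cv2.cvtColor(im,cv2.COLOR_BGR2HSV);m=cv2.inRange(a,lo,hi)[b[1]:b[3],b[0]:b[2]];v,u=np.nonzero(m);return np.array([u.mean()+b[0],v.mean()+b[1]]),len(u)
def tri(a,b):
    (o1,r1),(o2,r2)=ray(dt,a),ray(ds,b);r1/=np.linalg.norm(r1);r2/=np.linalg.norm(r2)
    A=sum(np.eye(3)-np.outer(r,r) for r in(r1,r2));B=sum((np.eye(3)-np.outer(r,r))@o for o,r in((o1,r1),(o2,r2)))
    P=np.linalg.solve(A,B);return jig(P),P[2].round(4),[np.linalg.norm((np.eye(3)-np.outer(r,r))@(P-o)).round(4) for o,r in((o1,r1),(o2,r2))]
T,S=dt["image"],ds["image"];T0=cv2.imread("pics/top0.png");S0=cv2.imread("pics/side0.png")
Y_=((20,90,100),(36,255,255))
for n,t,s,bt,bs in(("ptr0",T0,S0,(248,230,262,246),(236,188,252,200)),("ptr",T,S,(264,222,280,242),(248,194,264,206))):
    a,b=cen(t,*Y_,bt),cen(s,*Y_,bs);print(n,a,b,jig(onz(dt,a[0],.034)),jig(onz(ds,b[0],.034)),tri(a[0],b[0]))
k=((0,0,0),(115,115,115))
a,b=cen(T,*k,(258,215,275,228),True),cen(S,*k,(255,172,268,183),True);print("pin",a,b,jig(onz(dt,a[0],.09)),jig(onz(ds,b[0],.086)),tri(a[0],b[0]))
f=lambda u,v:(200+(u+.5)/5-.5,178+(v+.5)/5-.5)
print("slot0",jig(onz(dt,f(258,250),.035)))
h=jig(onz(dt,f(677,120),.102));c=(-.024,-.116);print("handle",h,"crank",np.arctan2(h[1]-c[1],-(h[0]-c[0]))%(2*np.pi))
E
```

```text
ptr0 (array([253.75      , 236.95833333]), 24) (array([244.82352941, 193.88235294]), 17) (np.float64(-0.0233), np.float64(0.0591)) (np.float64(-0.021), np.float64(0.0612)) ((np.float64(-0.0232), np.float64(0.0585)), np.float64(0.036), [np.float64(0.0004), np.float64(0.0004)])
ptr (array([272.03846154, 231.19230769]), 26) (array([256.12, 199.84]), 25) (np.float64(-0.0215), np.float64(0.0109)) (np.float64(-0.0186), np.float64(0.0166)) ((np.float64(-0.0222), np.float64(0.0106)), np.float64(0.0382), [np.float64(0.0004), np.float64(0.0004)])
pin (array([265.79310345, 221.4137931 ]), 29) (array([261.3359375, 176.4765625]), 128) (np.float64(0.0002), np.float64(0.0128)) (np.float64(0.0107), np.float64(0.0265)) ((np.float64(-0.0001), np.float64(0.012)), np.float64(0.0954), [np.float64(0.0003), np.float64(0.0003)])
slot0 (np.float64(0.001), np.float64(0.0593))
handle (np.float64(0.0006), np.float64(-0.1589)) crank 4.191737976378795
```

The triangulated pointer at jig y is 10.7 mm and the pin at 12–13 mm. That's about 2 mm apart, inside the tolerance, so I'll go and press the pin.

Scaled: -0.037 m is -7.4, -0.034 m is -6.8.

```bash
echo '[-6, -6.8, 0, 0, 0, -6, -6.8, 0, 0, 0, -6, -6.8, 0, 0, 0, -6, -6.8, 0, 0, 0, -6, -6.8, 0, 0, 0, -6, -6.8, 0, 0, 0, -6, -6.8, 0, 0, 0, -6, -6.8, 0, 0, 0, -6, -6.8, 0, 0, 0, -5.4, -7.4, 0, 0, 0]' > m.json && python3 nudge.py m.json
echo '[0, 0, 6, 0, 0, 0, 0, 6, 0, 0, 0, 0, 6, 0, 0, 0, 0, 6, 0, 0, 0, 0, 6, 0, 0, 0, 0, 6, 0, 0, 0, 0, 0, 0, 0]' > m.json && python3 nudge.py m.json
python3 - <<'E'
from h import *
s=arm.observe();R=cv2.Rodrigues(np.array(s["ee_rot"]))[0];p=np.array(s["position"]);print(p,s["force"],R.T@(np.array([.5442,.0372,.0725])-p))
E
```

```text
clock: 17.9
position: [0.5442, 0.0393, 0.3118]
ee_rot: [-2.828, 1.367, 0.0]
force: [0.4, -0.3, 1.1]
width: 0.005
gripper_force: 0.0
clock: 18.6
position: [0.542, 0.0372, 0.1285]
ee_rot: [2.825, -1.367, -0.008]
force: [-0.5, -0.0, 1.2]
width: 0.008
gripper_force: 0.0
[0.54201594 0.03723933 0.12852133] [-0.45658141 -0.04252673  1.20370207] [ 0.00154371 -0.00198068  0.05600763]
```

Scaled: 0.02 m is 4, 0.01 m is 2.

```bash
echo '[0.2, -0.2, 4, 0, 0, 0, 0, 2, 0, 0, 0, 0, 1.2, 0, 0, 0, 0, 1, 0, 0, 0, 0, 0.8, 0, 0, 0, 0, 0, 0, 0]' > m.json && python3 nudge.py m.json; echo '[0, 0, 0.6, 0, 0, 0, 0, 0.6, 0, 0, 0, 0, 0.6, 0, 0, 0, 0, 0, 0, 0]' > m.json && python3 nudge.py m.json
```

```text
clock: 19.2
position: [0.5457, 0.0357, 0.0868]
ee_rot: [-2.826, 1.371, -0.0]
force: [-0.5, -0.3, 0.6]
width: 0.007
gripper_force: 0.0
clock: 19.6
position: [0.5455, 0.0356, 0.0774]
ee_rot: [2.826, -1.371, -0.0]
force: [-0.3, -0.2, -0.5]
width: 0.005
gripper_force: 0.0
```

```bash
echo '[0, 0, 0.4, 0, 0, 0, 0, 0.4, 0, 0, 0, 0, 0.2, 0, 0, 0, 0, 0, 0, 0]' > m.json && python3 nudge.py m.json;echo '[0, 0, 0.2, 0, 0, 0, 0, 0.2, 0, 0, 0, 0, 0, 0, 0]' > m.json && python3 nudge.py m.json
```

```text
clock: 20.0
position: [0.5457, 0.0355, 0.0733]
ee_rot: [-2.826, 1.371, -0.0]
force: [-2.4, 1.1, 9.9]
width: 0.005
gripper_force: 5.2
clock: 20.3
position: [0.546, 0.0353, 0.0729]
ee_rot: [-2.824, 1.371, -0.0]
force: [-10.3, 1.3, 33.7]
width: 0.005
gripper_force: 17.0
```

It hit the hard stop at 73 mm, so the pin is fully down. I'll retreat and check.

Scaled: -0.04 m is -8, -0.03 m is -6.

```bash
echo '[0, 0, -1, 0, 0, 0, 0, -6, 0, 0, 0, 0, -8, 0, 0, 0, 0, -8, 0, 0, 0, 0, -8, 0, 0, 0, 0, -8, 0, 0, 0, 0, -6, 0, 0]' > m.json && python3 nudge.py m.json >/dev/null; echo '[6, 6.8, 0, 0, 0, 6, 6.8, 0, 0, 0, 6, 6.8, 0, 0, 0, 6, 6.8, 0, 0, 0, 6, 6.8, 0, 0, 0, 6, 6.8, 0, 0, 0, 6, 6.8, 0, 0, 0, 6, 6.8, 0, 0, 0, 6, 6.8, 0, 0, 0, 0, 0, 0, 0, 0]' > m.json && python3 nudge.py m.json
python3 - <<'E'
from h import *
pointer()
t=arm.get_image("top")["image"];s=arm.get_image("side")["image"]
a=cv2.resize(t[100:290,195:475],(560,380));b=cv2.resize(s[160:250,205:335],(0,0),fx=1.66,fy=1.66)
D=cv2.absdiff(t,cv2.imread("pics/top0.png")).max(2)
for n,(x0,y0,x1,y1) in dict(jar=(245,128,275,160),gear=(378,185,400,206),gear2=(325,108,352,134),driver=(385,215,455,275)).items(): print(n,np.percentile(D[y0:y1,x0:x1],99))
c=np.zeros((380,800,3),np.uint8);c[:,:560]=a;c[:b.shape[0],565:565+b.shape[1]]=b[:, :235];cv2.imwrite("pics/end.png",c)
E
```

```text
clock: 22.0
position: [0.4676, -0.3733, 0.2961]
ee_rot: [2.816, -1.385, 0.001]
force: [-0.1, -0.4, 0.1]
width: 0.005
gripper_force: 0.0
top [334.6 201.7] 27 (np.float64(0.0083), np.float64(-0.1602))
top [272.1 231. ] 16 (np.float64(-0.0211), np.float64(0.0107))
side [256.8 200.1] 12 (np.float64(-0.0182), np.float64(0.0146))
side [308.6 199.1] 11 (np.float64(0.0779), np.float64(-0.0744))
jar 11.409999999999968
gear 12.0
gear2 12.0
driver 146.0
```

View pics/end.png

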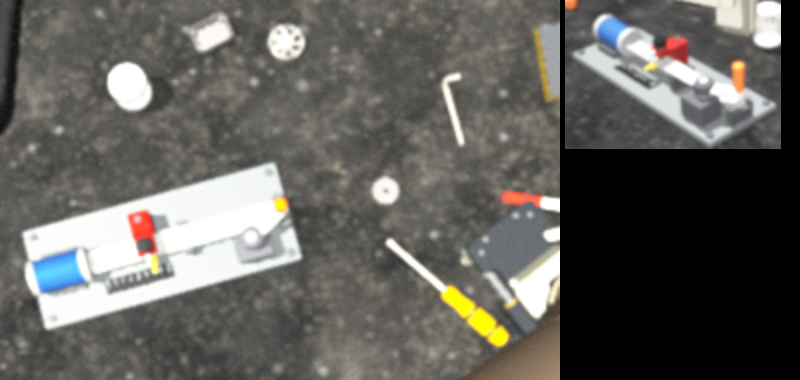

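The pin head is down on the block (145,243), the pointer is unchanged at (155,262), and the jar, gear and driver haven't moved. The driver region only differs because the gripper appears in it.

```bash
python3 -c "
from cell import arm
print(arm.sign_off())"
```

```text
the job is handed in; nothing more can be done
None
```

The spring is tensioned with the crank and the locking pin is fully down; by camera the pointer stopped about 2 mm past the pin's line (within the 4 mm tolerance), the bystanders are unmoved, and the job was handed in at about 22 s.

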